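Make up a stone counterweight on the spring scale

TASK

The scale is overloaded: take the black granite block off the pan and lay it flat on the black rubber mat, and make up the load with stone offcuts from the bench, set down gently on the pan beside the canister, until the needle rests in the green band. Leave the canister standing on the pan, keep the offcuts you do not need lying on the bench, and do not force the pan down or disturb the bottle, the tin or the hammer.

Things in the scene. Friction and masses are not known exactly. Their poses are not given: they have to be found in the camera images.
- pan (a joint): how far the sprung scale pan has sunk below its empty height, in m (0 = empty, grows downwards, bottom stop at 0.1). Linear spring, 250 N/m: every 100 g on the pan sinks it 3.92 mm and turns the red needle 12.6 degrees clockwise as seen facing the dial. The middle of the green band is a sink of 0.0412 m (needle straight up the dial, 1050 g on the pan in all); the band reaches 0.00275 m (70 g) either side. The pan is damped and settles within about a second
- pan_top (a point): centre of the pan's flat upper face; it moves with the pan, x and y as the scale's. The pan is a bare rimless aluminium plate, 170 mm along x, 210 mm along y, 6 mm thick; it stays level wherever it is loaded and stands 170 mm above the bench when empty
- scale: dial spring scale, blue housing 170 x 200 mm and 60 mm high under the pan, fixed to the bench; origin under the centre of the housing, on the bench, below the pan's centre. On its +x side is a sloping round white dial, 118 mm across and reaching to 0.17 m from the origin and to 100 mm high, with black ticks every 200 g, a red needle and a green band at the top
- canister: closed steel canister with a yellow lid, 72 mm in diameter, 78 mm high, part filled: mass not known beforehand, between 350 and 800 g; origin at the centre of its underside. Stands on one half of the pan (about 53 mm from the pan's centre, to its +y or -y side) and stays there
- black_block: loose black granite block, 120 x 60 x 50 mm (its x, y, z), 950 g to within 2 percent; origin at the centre of its underside, x along its length. Starts flat on the other half of the pan (about 53 mm from its centre), its length roughly along the pan's x
- mat: flat black rubber mat fixed on the bench, 150 x 100 x 3 mm (x, y, z); origin at the centre of its underside
- white_offcut: loose sawn stone offcut, white marble, 110 x 44 x 33 mm (its x, y, z), 400 g to within 2 percent; origin at the centre of its underside, x along its length. Starts flat on the bench, any yaw
- grey_offcut: loose sawn stone offcut, grey, 100 x 40 x 30 mm (its x, y, z), 300 g to within 2 percent; origin at the centre of its underside, x along its length. Starts flat on the bench, any yaw
- green_offcut: loose sawn stone offcut, dark green, 90 x 36 x 25 mm (its x, y, z), 200 g to within 2 percent; origin at the centre of its underside, x along its length. Starts flat on the bench, any yaw
- red_offcut: loose sawn stone offcut, reddish brown, 70 x 30 x 19 mm (its x, y, z), 100 g to within 2 percent; origin at the centre of its underside, x along its length. Starts flat on the bench, any yaw
- water_bottle: bystander: tall white bottle with a blue cap, 64 mm in diameter, 220 mm high, standing on the bench among the offcuts; origin at the centre of its underside
- adhesive_tin: bystander: tin with a red label, 80 mm in diameter, 110 mm high, standing beyond the scale; origin at the centre of its underside
- mallet: bystander: hammer with a wooden handle, 220 mm long, lying on the bench beyond the scale, about 25 mm high; origin under its middle, x along its handle with the steel head at the +x end
Things that resemble listed ones, but are neither listed nor needed, are in the scene too. What is shaped like the canister but orange or purple is not meant.

How it is judged:
By the outcome, as a careful person would: the job done as asked, in the order asked, and still so for the second after the job is handed in, with the robot touching nothing.
It also fails if it takes over 72 s, if anything falls off the work surface, if the arm or the gripper's body presses on something with over 40 N, if the wrist force passes 120 N, or if a joint passes its speed limit or range.

ROBOT

A 6-joint arm with a two-finger parallel gripper is mounted at the origin on the work surface. World frame = base frame: x ahead of the robot, y to its left, z up, the work surface at z = 0. Lengths are in mm, angles in rad, forces in N, time in s.
With the tool pointing down it reaches from about 350 to 875 mm from the base axis. Payload 4.2 kg.
Tool frame: the origin (TCP) lies midway between the tips of the shut fingers; the grasp point (between the pads) lies 19 mm behind it; y points along the fingers, x is the direction in which the jaws open and shut, and the axes are right-handed (so a half turn about y gives the same grasp; the last joint's range is limited). The gripper opens to 85 mm and grips with 20 to 120 N. Pads are 22 mm wide; open, the fingers measure 114 mm over their backs; the gripper's body (76 mm by 85 mm) begins 54 mm behind the grasp point. The pads swing forward as they close: fully open they stand 13 mm farther back than shut.
Start: joints at [1.401, 0.385, 0.008, 0, -1.194, -0.259], TCP at [259.829, 568.408, 231.312] pointing down, gripper open.
Joint ranges: [-3.14, 3.14], [-1.21, 2.06], [-1.07, 1.41], [-3.16, 2.05], [-2.99, -0.16], [-3.1, 3.1]. Speed limits (rad/s): [2.79, 2.79, 3.14, 3.14, 3.14, 3.14].

INTERFACE

Orientations are given as a unit quaternion [x, y, z, w].
In Python, from bench import read_state, get_image, job_done gives the robot as it stands.
- The arm moves only by the tool play_rows, never from a script. Its argument "series" is a list of rows, each a list of 7 numbers: the shift along the tool's x, y, z in m, then the turn, a rotation vector about the tool's x, y, z in rad, then the finger opening in m, from 0 to 0.0854. In form: [[x, y, z, wx, wy, wz, claw], ...]. A call has 1 to 10 rows; each row shifts and turns the pose as measured when the row begins, along the tool's axes as they then stand; what a row does not reach is not made up. A row lasts 1/10 s, in which the tool goes at most 50 mm and 8.59 degrees, less where a joint would pass 70% of its speed; a pose out of reach is approached as far as the arm can. A call with a gripper value outside its range is refused whole. The fingers move at their own pace and stop on an object; the grip force is fixed at half the most. Time passes only in rows, so rows that do not move let the fingers close. It gives the time, the measured TCP pose, the force and the opening at its end, in the units of the state.
- read_state(): the state, without advancing time (a new reading comes with each control period).
- get_image(name): name is "side" or "top"; returns a dict with "color" (400x640x3 uint8, red, green, blue), "intrinsics" (3x3 intrinsics, pixels), "origin" and "orientation" of the camera in the world. Camera axes: x right, y down, z forward; pixel columns grow to the right and rows downward; lengths in mm; the calibration is good to about 2 mm. A picture is of the moment at which its call begins. There is no depth.
- job_done(): hands the job in, once; it reports no verdict.
The state is a dict: "clock": time; "joints": joint angles; "joint_vel": joint speeds; "joint_efforts": joint torques, N m; "position": TCP position; "ee_rot": TCP orientation; "contact_force": force on the tool from outside, world axes, zero at the start; "wrist_torque": the same for the moment, N m; "gripper_width": finger opening in mm.
Only numpy, scipy, OpenCV 4.12 (cv2) and the standard library are available. Lean on these libraries where they do the work, as an engineer would, in place of code of your own. Each camera call takes 0.05 s, during which the arm holds its last target. There are 200 camera calls.

## Working session

There is one attempt and no reset: what is moved stays moved. The work goes in short steps, Python scripts to look and compute and a tool call to move; the robot and the scene stay as the last step left them, time stands still between calls to the robot, and variables do not carry over. Pictures are saved under pics/ and viewed, about 8 in all and at most 12, crops included, and the job is handed in when it is done.

Besides the shell and the picture viewer there is one more tool, called as name(argument=value, ...), one argument or row to a line, values as JSON. play_rows: Moves the arm, as the interface text tells. Its arguments: {"type":"object","properties":{"series":{"type":"array","items":{"type":"array","items":{"type":"number"}}}},"required":["series"]}

```bash
mkdir -p pics; ls; python3 - <<'E'
from bench import *
import cv2
s=read_state();print(s)
for n in("side","top"):
    d=get_image(n);print(n,d["intrinsics"],d["origin"],d["orientation"])
    cv2.imwrite(f"pics/{n}0.png",d["color"][:,:,::-1])
E
```

```text
pics
{'clock': 0.0, 'joints': array([ 1.40055493e+00,  3.85542956e-01,  6.61655413e-03, -5.17094730e-04,
       -1.19402887e+00, -2.58611317e-01]), 'joint_vel': array([-1.12217200e-03, -3.63917130e-04, -4.32580795e-05,  1.10914816e-04,
       -6.22316680e-05,  4.97247257e-04]), 'joint_efforts': array([-1.41403842e-03, -3.92290199e+01,  1.88401294e+01,  4.18615624e+00,
       -4.53385088e-03, -2.37407811e-06]), 'position': array([259.6181406 , 567.8673802 , 230.22350169]), 'ee_rot': array([ 0.38273956, -0.59453055,  0.59542719, -0.38145814]), 'contact_force': array([ 0.57074003, -0.05838163,  0.27636136]), 'wrist_torque': array([0.03859659, 0.01009669, 0.01020492]), 'gripper_width': 85.43897973847884}
side [[426.38123578   0.         316.26240504]
 [  0.         426.38123578 201.30776818]
 [  0.           0.           1.        ]] [ 520.49471501 -928.26053035  850.66295856] [ 0.89965683 -0.00988464  0.00307734 -0.43647498]
top [[432.10939637   0.         321.65598319]
 [  0.         432.10939637 203.09593205]
 [  0.           0.           1.        ]] [ 416.21133593    2.25982509 1425.63703775] [-0.70393615  0.70878605 -0.03266447  0.03208203]
```

View pics/side0.png

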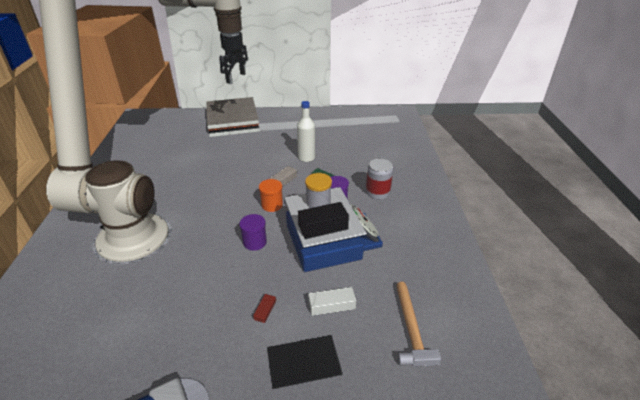

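View pics/top0.png

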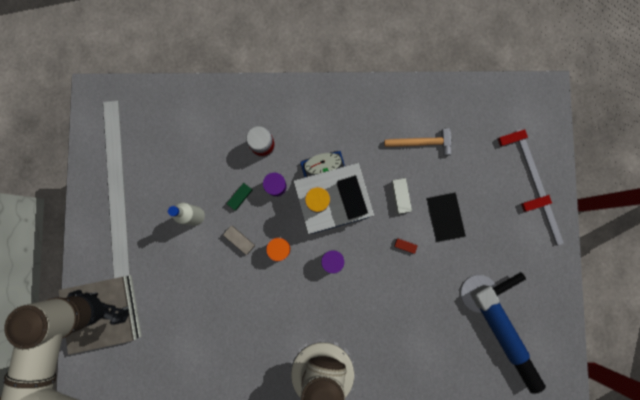

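```bash
python3 - <<'E'
import cv2
t=cv2.imread("pics/top0.png")[130:270,215:475];s=cv2.imread("pics/side0.png")[155:390,230:450]
cv2.imwrite("pics/topc.png",cv2.resize(t,None,fx=3,fy=3,interpolation=cv2.INTER_CUBIC))
cv2.imwrite("pics/sidec.png",cv2.resize(s,None,fx=2.5,fy=2.5,interpolation=cv2.INTER_CUBIC))
E
```

```text
(no output)
```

View pics/topc.png

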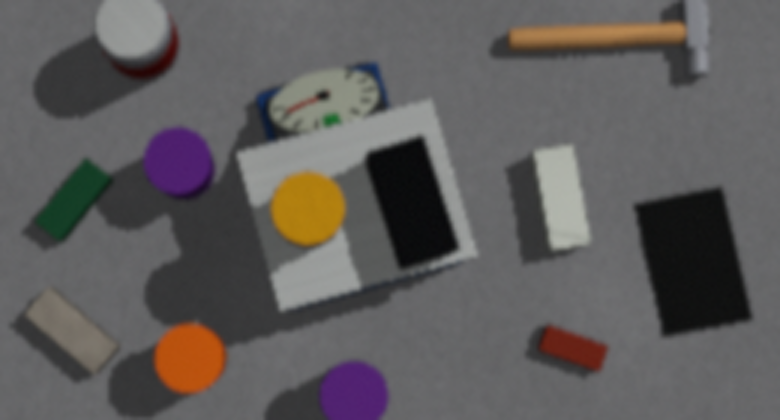

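View pics/sidec.png

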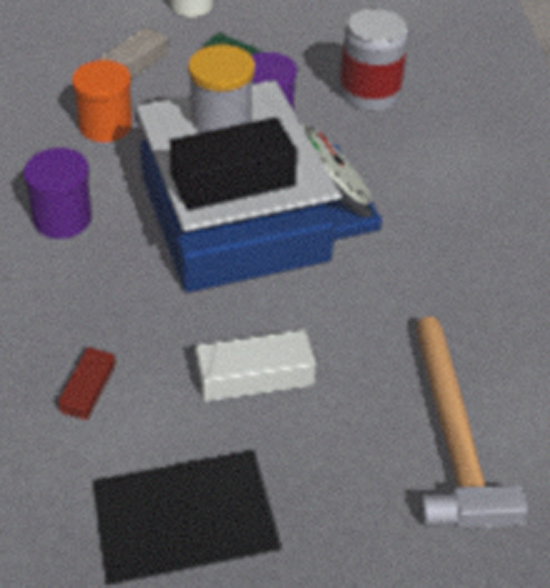

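```bash
cat > h.py <<'E'
import numpy as np, cv2
from scipy.spatial.transform import Rotation as R
from scipy.optimize import minimize
from bench import *
SZ=dict(white=(110,44,33),grey=(100,40,30),green=(90,36,25),red=(70,30,19),block=(120,60,50),mat=(150,100,3),canister=(72,72,78))
def views():
    return {n:get_image(n) for n in("top","side")}
def proj(d,P):
    p=R.from_quat(d["orientation"]).inv().apply(np.atleast_2d(P)-d["origin"])@np.asarray(d["intrinsics"]).T
    return p[:,:2]/p[:,2:]
def ray(d,uv,z):
    v=R.from_quat(d["orientation"]).apply(np.linalg.inv(d["intrinsics"])@[uv[0],uv[1],1.])
    return d["origin"]+v*(z-d["origin"][2])/v[2]
U=6
def up(d,roi): # roi x0,y0,x1,y1
    x0,y0,x1,y1=roi
    return cv2.resize(d["color"][y0:y1,x0:x1],None,fx=U,fy=U,interpolation=cv2.INTER_LINEAR)
def classify(name,img):
    h=cv2.cvtColor(img,cv2.COLOR_RGB2HSV).astype(int);H,S,V=h[...,0],h[...,1],h[...,2]
    m={'white':(V>130)&(S<60),'green':(H>50)&(H<95)&(S>75),'red':((H<10)|(H>170))&(S>90),
       'block':V<42,'mat':V<42,'grey':(H>8)&(H<35)&(S>15)&(V>85),'yellow':(H>15)&(H<28)&(S>130)}[name]
    m=m.astype(np.uint8)
    n,l,st,c=cv2.connectedComponentsWithStats(m)
    return l==1+np.argmax(st[1:,4])
def corners(name,x,y,z,a):
    L,W,Hh=SZ[name]
    c=np.array([[i*L/2,j*W/2,k*Hh] for i in(-1,1) for j in(-1,1) for k in(0,1)])
    return R.from_euler('z',a).apply(c)+[x,y,z]
def fit(name,vs,rois,p0):
    M={n:classify(name,up(vs[n],r)) for n,r in rois.items()}
    def hull(n,p):
        q=(proj(vs[n],corners(name,*p))-rois[n][:2]+.5)*U-.5
        m=np.zeros(M[n].shape,np.uint8)
        cv2.fillConvexPoly(m,np.round(cv2.convexHull(q.astype(np.float32))*16).astype(int),1,shift=4)
        return m>0
    def cost(s): 
        p=[s[0],s[1],s[2],s[3]/40]
        return sum((hull(n,p)^M[n]).sum()/M[n].sum() for n in M)
    s0=np.array([p0[0],p0[1],p0[2],p0[3]*40]);best=None
    for k in range(3):
        sim=np.vstack([s0]+[s0+d for d in np.diag([12,12,8,8])])
        r=minimize(cost,s0,method='Nelder-Mead',options=dict(initial_simplex=sim,xatol=.1,fatol=1e-4));s0=r.x
    return np.round([s0[0],s0[1],s0[2],np.degrees(s0[3]/40)],1),round(r.fun,3),[int(m.sum()/U/U) for m in M.values()]
E
python3 - <<'E'
from h import *
vs=views();t=vs["top"];import pickle;pickle.dump(vs,open('v0.pkl','wb'))
J=dict(white=((402,197),(387,170,418,222),(303,283,362,320),0),
 grey=((238,240),(215,222,262,260),(266,162,304,187),40),
 green=((239,197),(220,180,256,214),(304,165,336,181),-40),
 red=((405,246),(388,234,422,260),(248,288,282,326),-100),
 block=((352,198),(333,172,374,225),(294,198,352,242),10),
 mat=((446,217),(422,188,470,246),(260,330,348,390),10))
for n,(uv,a,b,yaw) in J.items():
    z=110 if n=='block' else 0
    g=ray(t,uv,z+SZ[n][2]/2)
    out=[fit(n,vs,dict(top=a,side=b),(g[0],g[1],z,np.radians(y))) for y in (yaw,yaw+90 if n=='red' else yaw-20)]
    print(n,g[:2].round(),min(out,key=lambda o:o[1]))
R0=R.from_quat(read_state()["ee_rot"]).as_matrix();print(R0.round(3))
p=ray(t,(317.5,199.5),100+78);print('can',p)
for c in[(295,180),(359,164),(373,215),(308,233)]: print(ray(t,c,105).round())
for n,uv,h in(('purple1',(275,184),78),('orange',(278,249),78),('purple2',(333,262),78),('bottlecap',(173,211),220),('tin',(260,138),110)):print(n,ray(t,uv,h).round())
E
```

```text
white [ 564. -263.] (array([ 570. , -261. ,   -1.9,    8.8]), np.float64(0.216), [454, 1083])
grey [427. 274.] (array([427.8, 270.8,  -3.7,  50.4]), np.float64(0.221), [410, 373])
green [568. 272.] (array([579. , 286.8, -76.7, -40. ]), np.float64(1.068), [310, 29])
red [ 404. -270.] (array([ 405.1, -271.6,   -3.5, -109.3]), np.float64(0.209), [208, 364])
block [550. -90.] (array([552.6, -87.3,  97.4,  16.6]), np.float64(0.304), [777, 1228])
mat [ 498. -409.] (array([ 500.5, -407.8,   -9.1,   11. ]), np.float64(0.216), [1277, 2562])
[[-0.416 -0.     0.909]
 [-0.909 -0.001 -0.416]
 [ 0.001 -1.     0.   ]]
can [541.36857056  12.82234462 178.        ]
[610.  82. 105.]
[ 658. -116.  105.]
[ 500. -156.  105.]
[446.  43. 105.]
purple1 [601. 147.  78.]
orange [398. 137.  78.]
purple2 [357. -33.  78.]
bottlecap [508. 417. 220.]
tin [741. 191. 110.]
```

play_rows(
  series=[
    [0,-0.012,0,0,-0.144,0,0.0854],
    [0,-0.012,0,0,-0.144,0,0.0854],
    [0,-0.012,0,0,-0.144,0,0.0854],
    [0,-0.012,0,0,-0.144,0,0.0854],
    [0,-0.012,0,0,-0.144,0,0.0854],
    [0,0,0,0,0,0,0.0854],
  ],
)

```text
clock: 0.8
position: [259.3, 567.1, 289.9]
ee_rot: [0.575, -0.414, 0.415, -0.57]
contact_force: [-0.2, -0.2, 0.7]
gripper_width: 85.6
```

```bash
cat >> h.py <<'E'
def go(x,y,z,yaw):
    """remaining shift in tool axes (mm) and turn about tool y (rad) to bring tool x to yaw (mod 180), plus tilt"""
    s=read_state();M=R.from_quat(s["ee_rot"]).as_matrix()
    cur=np.degrees(np.arctan2(M[1,0],M[0,0]));dy=(yaw-cur+90)%180-90
    xd=np.array([np.cos(np.radians(cur+dy)),np.sin(np.radians(cur+dy)),0]);yd=np.array([0,0,-1.])
    T=np.c_[xd,yd,np.cross(xd,yd)]
    d=np.array([x,y,z])-s["position"]
    print('t',round(s["clock"],2),'pos',s["position"].round(1),'yaw',cur.round(1),'J6',s["joints"][5].round(2),'F',s["contact_force"].round(1),'w',s["gripper_width"].round(1),
     '| turn',R.from_matrix(M.T@T).as_rotvec().round(3),'shift now-axes',(M.T@d).round(1),'after-turn',(T.T@d).round(1))
E
python3 -c "
from h import *
go(552,-87,260,106.6)"
```

```text
Traceback (most recent call last):
  File "h.py", line 51, in go
    print('t',round(s["clock"],2),'pos',s["position"].round(1),'yaw',cur.round(1),'J6',s["joints"][5].round(2),'F',s["contact_force"].round(1),'w',s["gripper_width"].round(1),
                                                                                                                                                   ^^^^^^^^^^^^^^^^^^^^^^^^
AttributeError: 'float' object has no attribute 'round'
```

```bash
sed -i 's/s\["gripper_width"\].round(1)/round(s["gripper_width"],1)/' h.py
python3 -c "
from h import *
go(552,-87,260,106.6)"
```

```text
t 0.8 pos [259.3 567.1 289.9] yaw -71.7 J6 0.49 F [-0.2 -0.2  0.7] w 85.6 | turn [0.004 0.029 0.006] shift now-axes [712.7  33.7  73.3] after-turn [710.4  29.9  93.6]
```

play_rows(
  series=[
    [0.045,0,0.006,0,0.029,0,0.0854],
    [0.045,0,0.006,0,0,0,0.0854],
    [0.045,0,0.006,0,0,0,0.0854],
    [0.045,0,0.006,0,0,0,0.0854],
    [0.045,0,0.006,0,0,0,0.0854],
    [0.045,0,0.006,0,0,0,0.0854],
    [0.045,0,0.006,0,0,0,0.0854],
    [0.045,0,0.006,0,0,0,0.0854],
    [0.045,0,0.006,0,0,0,0.0854],
    [0.045,0,0.006,0,0,0,0.0854],
  ],
)

```text
clock: 1.8
position: [440.6, 137.7, 283.8]
ee_rot: [0.567, -0.43, 0.431, -0.555]
contact_force: [0.5, -0.1, -0.4]
gripper_width: 85.6
```

play_rows(
  series=[
    [0.045,0,0.006,0,0,0,0.0854],
    [0.045,0,0.006,0,0,0,0.0854],
    [0.045,0,0.006,0,0,0,0.0854],
    [0.045,0,0.006,0,0,0,0.0854],
    [0.045,0,0.006,0,0,0,0.0854],
    [0.03,0,0.004,0,0,0,0.0854],
    [0,0,0,0,0,0,0.0854],
  ],
)

```text
clock: 2.5
position: [537.8, -115.8, 280.3]
ee_rot: [0.562, -0.441, 0.437, -0.547]
contact_force: [-0.7, 0.0, -0.5]
gripper_width: 85.6
```

```bash
python3 -c "
from h import *
go(552,-87,260,106.6)
d=get_image('side');cv2.imwrite('pics/s1.png',cv2.resize(d['color'][100:280,220:440,::-1],None,fx=3,fy=3))"
```

```text
t 2.5 pos [ 537.8 -115.8  280.3] yaw -76.8 J6 1.71 F [-0.7  0.  -0.5] w 85.6 | turn [ 0.02  -0.059  0.009] shift now-axes [-25.   19.6  20.8] after-turn [-23.5  20.3  21.8]
```

View pics/s1.png

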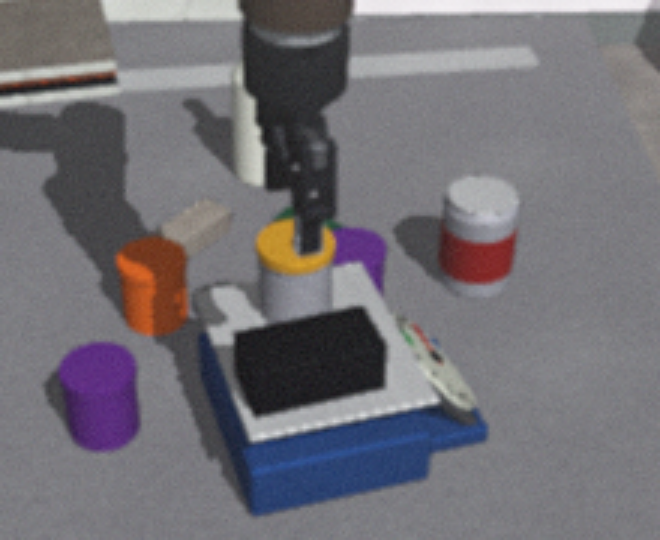

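play_rows(
  series=[
    [-0.0125,0.01,0.0104,0.01,-0.03,0.005,0.0854],
    [-0.0125,0.01,0.0104,0.01,-0.03,0.005,0.0854],
    [0,0.03,0,0,0,0,0.0854],
    [0,0.03,0,0,0,0,0.0854],
    [0,0.02,0,0,0,0,0.0854],
    [0,0,0,0,0,0,0.0854],
  ],
)

```text
clock: 3.15
position: [549.6, -72.7, 172.9]
ee_rot: [-0.567, 0.421, -0.418, 0.571]
contact_force: [-0.7, -0.0, -0.2]
gripper_width: 84.9
```

```bash
python3 -c "
from h import *
go(552,-87,105,106.6)
vs=views();print(fit('block',vs,dict(side=(294,198,352,242)),(552,-87,100,.29)))
d=vs['side'];cv2.imwrite('pics/s2.png',cv2.resize(d['color'][150:270,270:400,::-1],None,fx=5,fy=5))"
```

```text
t 3.15 pos [549.6 -72.7 172.9] yaw -72.7 J6 1.72 F [-0.7 -0.  -0.2] w 84.9 | turn [-0.002  0.012 -0.006] shift now-axes [14.8 67.8 -2.1] after-turn [14.4 67.9 -1.8]
(array([553.2, -30.2,  53.9,  17.7]), np.float64(0.105), [1176])
```

View pics/s2.png

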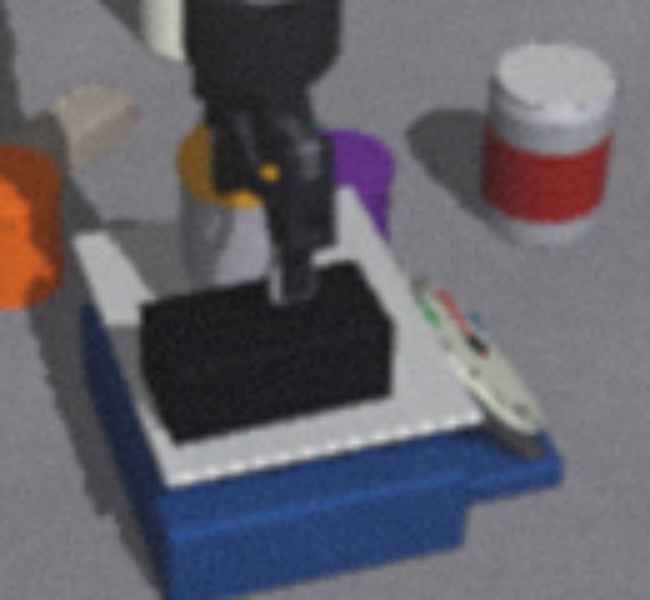

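play_rows(
  series=[
    [0.0144,0,-0.0018,-0.002,0.012,-0.006,0.0854],
    [0,0,0,0,0,0,0.0854],
    [0,0,0,0,0,0,0.0854],
  ],
)

```text
clock: 3.55
position: [556.9, -87.4, 180.0]
ee_rot: [-0.564, 0.418, -0.426, 0.57]
contact_force: [0.6, 0.6, -0.4]
gripper_width: 85.4
```

```bash
python3 -c "
from h import *
go(552,-87,105,106.6)"
```

```text
t 3.55 pos [556.9 -87.4 180. ] yaw -73.3 J6 1.73 F [ 0.6  0.6 -0.4] w 85.4 | turn [-0.013  0.002  0.004] shift now-axes [-2.1 74.9 -5.5] after-turn [-1.7 75.  -4.5]
```

play_rows(
  series=[
    [-0.002,0.02,-0.004,-0.012,0,0.004,0.0854],
    [0,0.02,0,0,0,0,0.0854],
    [0,0.02,0,0,0,0,0.0854],
    [0,0.01,0,0,0,0,0.0854],
    [0,0,0,0,0,0,0.0854],
    [0,0,0,0,0,0,0.0854],
  ],
)

```text
clock: 4.15
position: [557.7, -88.2, 115.4]
ee_rot: [-0.563, 0.418, -0.427, 0.57]
contact_force: [-1.2, -0.3, 3.0]
gripper_width: 85.4
```

```bash
python3 -c "
from h import *
go(552,-87,105,106.6)"
```

```text
t 4.15 pos [557.7 -88.2 115.4] yaw -73.4 J6 1.73 F [-1.2 -0.3  3. ] w 85.4 | turn [-0.016 -0.001  0.004] shift now-axes [-2.8 10.3 -5.3] after-turn [-2.8 10.4 -5.1]
```

play_rows(
  series=[
    [-0.002,0.008,-0.005,-0.014,0,0.004,0.0854],
    [0,0,0,0,0,0,0.0854],
    [0,0,0,0,0,0,0.0854],
  ],
)

```text
clock: 4.45
position: [556.6, -88.3, 112.3]
ee_rot: [-0.564, 0.419, -0.426, 0.57]
contact_force: [-1.4, -0.2, 3.6]
gripper_width: 85.6
```

play_rows(
  series=[
    [0,0,0,0,0,0,0.045],
    [0,0,0,0,0,0,0.045],
    [0,0,0,0,0,0,0.045],
    [0,0,0,0,0,0,0.045],
    [0,0,0,0,0,0,0.045],
    [0,0,0,0,0,0,0.045],
  ],
)

```text
clock: 5.05
position: [558.0, -88.7, 114.8]
ee_rot: [-0.564, 0.417, -0.428, 0.57]
contact_force: [-0.3, -1.0, 3.1]
gripper_width: 58.9
```

play_rows(
  series=[
    [0,-0.01,0,0,0,0,0.045],
    [0,-0.015,0,0,0,0,0.045],
    [0,-0.015,0,0,0,0,0.045],
    [0,-0.015,0,0,0,0,0.045],
    [0,-0.02,0,0,0,0,0.045],
    [0,-0.02,0,0,0,0,0.045],
    [0,-0.02,0,0,0,0,0.045],
    [0,0,0,0,0,0,0.045],
  ],
)

```text
clock: 5.85
position: [543.8, -85.1, 215.2]
ee_rot: [0.568, -0.433, 0.416, -0.563]
contact_force: [0.8, 0.4, -9.1]
gripper_width: 58.9
```

```bash
python3 -c "
from h import *
go(500,-408,200,101)
d=get_image('side');cv2.imwrite('pics/s3.png',cv2.resize(d['color'][120:280,260:400,::-1],None,fx=4,fy=3.7))"
```

```text
t 5.85 pos [543.8 -85.1 215.2] yaw -73.8 J6 1.73 F [ 0.8  0.4 -9.1] w 58.9 | turn [ 0.02   0.09  -0.015] shift now-axes [ 298.1   13.2 -131.7] after-turn [ 308.6   15.2 -104.6]
```

View pics/s3.png

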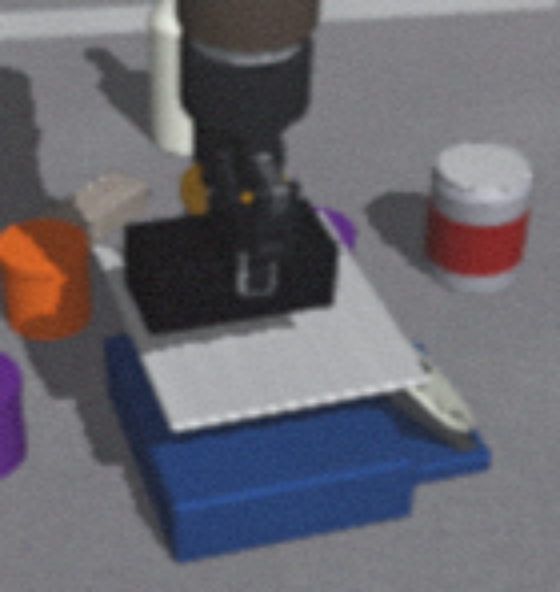

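play_rows(
  series=[
    [0.02,0,-0.007,0.02,0.045,-0.015,0.045],
    [0.038,0,-0.013,0,0.045,0,0.045],
    [0.038,0,-0.013,0,0,0,0.045],
    [0.038,0,-0.013,0,0,0,0.045],
    [0.038,0,-0.013,0,0,0,0.045],
    [0.038,0,-0.013,0,0,0,0.045],
    [0.038,0,-0.013,0,0,0,0.045],
    [0.03,0,-0.01,0,0,0,0.045],
    [0,0,0,0,0,0,0.045],
    [0,0,0,0,0,0,0.045],
  ],
)

```text
clock: 6.9
position: [485.9, -375.7, 174.6]
ee_rot: [0.547, -0.476, 0.429, -0.539]
contact_force: [-0.3, 0.7, -9.3]
gripper_width: 58.9
```

```bash
python3 -c "
from h import *
go(500,-408,100,101)
d=get_image('side');u=proj(d,read_state()['position'])[0].astype(int);print(u)
t=get_image('top');ts=read_state()
a=cv2.resize(d['color'][150:380,230:380],None,fx=2.5,fy=2.5);b=cv2.resize(t['color'][150:265,285:380],None,fx=4.2,fy=5)
cv2.imwrite('pics/s4.png',np.hstack([a,b])[:,:,::-1])"
```

```text
t 6.9 pos [ 485.9 -375.7  174.6] yaw -79.7 J6 2.16 F [-0.3  0.7 -9.3] w 58.9 | turn [ 0.051 -0.01  -0.045] shift now-axes [37.6 72.5 11.8] after-turn [34.4 74.6  7.7]
[294 296]
```

View pics/s4.png

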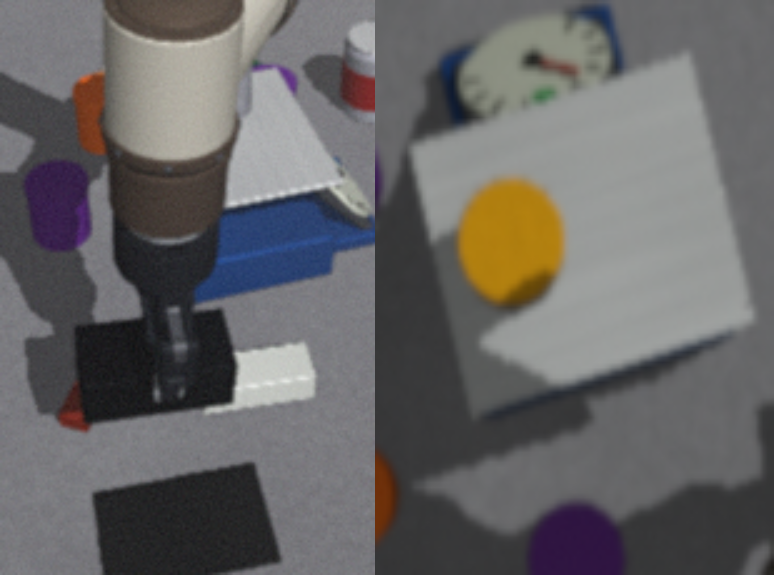

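play_rows(
  series=[
    [0.034,0.02,0.008,0.05,-0.01,-0.045,0.045],
    [0,0,0,0,0,0,0.045],
    [0,0,0,0,0,0,0.045],
  ],
)

```text
clock: 7.3
position: [500.5, -403.0, 151.6]
ee_rot: [0.547, -0.448, 0.448, -0.547]
contact_force: [0.0, -0.4, -8.5]
gripper_width: 59.2
```

```bash
cat > dial.py <<'E'
from h import *
import pickle
def needle(img,x0=300,y0=148,x1=346,y1=180):
    im=img[y0:y1,x0:x1].astype(float)
    w=np.clip(im[...,0]-im[...,1:].max(2)-25,0,None)*(im[...,0]>60)
    g=np.clip(im[...,1]-im[...,[0,2]].max(2)-25,0,None)
    yy,xx=np.mgrid[y0:y1,x0:x1]
    c=lambda w:np.array([(w*xx).sum(),(w*yy).sum()])/w.sum()
    cc=c(w);q=np.stack([xx-cc[0],yy-cc[1]],-1).reshape(-1,2);C=(q*w.reshape(-1,1)).T@q/w.sum()
    ev,V=np.linalg.eigh(C)
    return cc,c(g),V[:,1],ev
def load(dirn,c,yaw=np.radians(16.6)):
    up=np.array([np.sin(yaw),np.cos(yaw)]);lat=np.array([np.cos(yaw),-np.sin(yaw)])
    return 1050-np.degrees(np.arctan2(dirn@lat,dirn@up/c))/.126
if __name__=="__main__":
    a=pickle.load(open('v0.pkl','rb'))['top'];b=get_image('top')
    A,B=needle(a['color']),needle(b['color']);print(A,B)
    piv=(322.4,162.2)
    for c in(.4,.45,.5,.55,.6,.65): print(c,load(A[0]-piv,c)-950,load(B[0]-piv,c))
    go(500,-408,100,101)
E
python3 dial.py
```

```text
(array([315.08163265, 164.48979592]), array([325.03353659, 169.26829268]), array([-0.91560152,  0.40208688]), array([0.0961282 , 7.10628746])) (array([328.7, 162.8]), array([324.625     , 168.41666667]), array([-0.97695596, -0.21344099]), array([0.03900249, 4.45099751]))
0.4 798.9327367700826 695.5946448736113
0.45 800.6375349146401 668.859744371603
0.5 802.0016521048365 645.2124299340053
0.55 803.117913606641 624.2549892783966
0.6 804.0482349425506 605.6285678909157
0.65 804.8354971859205 589.0179105243064
t 7.35 pos [ 500.1 -402.6  151. ] yaw -78.6 J6 2.2 F [-0.  -0.1 -9.5] w 58.6 | turn [ 0.001  0.007 -0.001] shift now-axes [ 5.3 51.  -1.1] after-turn [ 5.3 51.  -1.2]
```

play_rows(
  series=[
    [0.005,0.02,-0.001,0,0.007,0,0.045],
    [0,0.03,0,0,0,0,0.045],
    [0,0.03,0,0,0,0,0.045],
    [0,0.02,0,0,0,0,0.045],
    [0,0.01,0,0,0,0,0.045],
    [0,0,0,0,0,0,0.045],
    [0,0,0,0,0,0,0.045],
  ],
)

```text
clock: 8.05
position: [506.1, -403.8, 44.4]
ee_rot: [-0.547, 0.445, -0.45, 0.548]
contact_force: [0.5, -0.4, -8.2]
gripper_width: 59.0
```

```bash
python3 -c "
from h import *
go(500,-408,20,101)
vs=views();print(fit('block',vs,dict(side=(265,310,350,375)),(500,-404,15,.2)))
d=vs['side'];cv2.imwrite('pics/s5.png',cv2.resize(d['color'][200:390,230:400,::-1],None,fx=3,fy=3))"
```

```text
t 8.05 pos [ 506.1 -403.8   44.4] yaw -78.5 J6 2.19 F [ 0.5 -0.4 -8.2] w 59.0 | turn [-0.006  0.009  0.005] shift now-axes [ 2.7 24.4 -7. ] after-turn [ 2.9 24.4 -6.8]
(array([ 502.4, -468.3,   96.6,   -1.2]), np.float64(0.28), [2958])
```

View pics/s5.png

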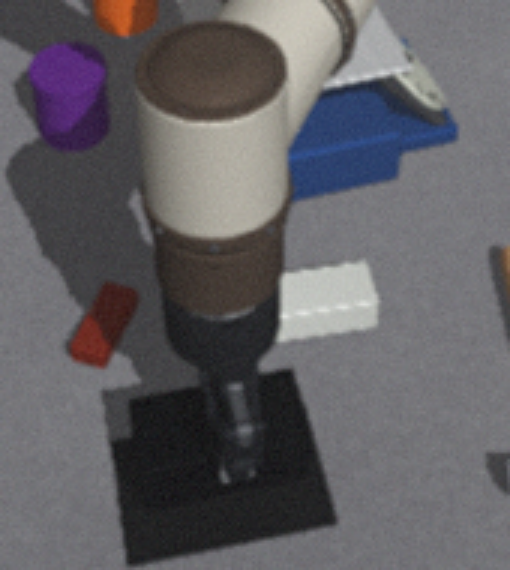

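play_rows(
  series=[
    [0.003,0.01,-0.007,-0.006,0.009,0.005,0.045],
    [0,0.006,0,0,0,0,0.045],
    [0,0.004,0,0,0,0,0.045],
    [0,0,0,0,0,0,0.045],
  ],
)

```text
clock: 8.55
position: [500.8, -409.9, 26.2]
ee_rot: [-0.545, 0.448, -0.452, 0.546]
contact_force: [-1.5, -0.5, -9.7]
gripper_width: 58.8
```

play_rows(
  series=[
    [0,0.003,0,0,0,0,0.045],
    [0,0.003,0,0,0,0,0.045],
    [0,0,0,0,0,0,0.045],
  ],
)

```text
clock: 8.85
position: [501.7, -410.8, 26.2]
ee_rot: [-0.546, 0.446, -0.453, 0.546]
contact_force: [0.1, -0.1, -9.3]
gripper_width: 59.0
```

play_rows(
  series=[
    [0,0.004,0,0,0,0,0.045],
    [0,0.005,0,0,0,0,0.045],
    [0,0,0,0,0,0,0.045],
  ],
)

```text
clock: 9.15
position: [503.1, -411.6, 26.4]
ee_rot: [0.547, -0.444, 0.453, -0.546]
contact_force: [0.8, 0.7, -8.8]
gripper_width: 58.7
```

play_rows(
  series=[
    [0,0.005,0,0,0,0,0.045],
    [0,0,0,0,0,0,0.045],
  ],
)

```text
clock: 9.35
position: [504.4, -412.4, 25.5]
ee_rot: [0.547, -0.443, 0.454, -0.546]
contact_force: [0.8, 0.8, -9.2]
gripper_width: 58.8
```

play_rows(
  series=[
    [0,0.01,0,0,0,0,0.045],
  ],
)

```text
clock: 9.45
position: [504.7, -413.1, 24.3]
ee_rot: [0.549, -0.442, 0.453, -0.546]
contact_force: [-22.4, 26.7, 85.6]
gripper_width: 58.6
```

play_rows(
  series=[
    [0,0.008,0,0,0,0,0.045],
  ],
)

```text
clock: 9.55
position: [504.8, -413.2, 24.5]
ee_rot: [0.55, -0.442, 0.453, -0.546]
contact_force: [-11.1, 13.8, 35.6]
gripper_width: 58.7
```

play_rows(
  series=[
    [0,-0.002,0,0,0,0,0.045],
    [0,0,0,0,0,0,0.0854],
    [0,0,0,0,0,0,0.0854],
    [0,0,0,0,0,0,0.0854],
    [0,0,0,0,0,0,0.0854],
  ],
)

```text
clock: 10.05
position: [509.1, -416.2, 29.0]
ee_rot: [0.55, -0.437, 0.456, -0.546]
contact_force: [0.4, 0.3, -0.5]
gripper_width: 85.6
```

play_rows(
  series=[
    [0,-0.02,0,0,0,0,0.0854],
    [0,-0.03,0,0,0,0,0.0854],
    [0,-0.045,0,0,0,0,0.0854],
    [0,-0.045,0,0,0,0,0.0854],
    [0,-0.045,0,0,0,0,0.0854],
    [0,-0.04,0,0,0,0,0.0854],
    [0,0,0,0,0,0,0.06],
    [0,0,0,0,0,0,0.06],
  ],
)

```text
clock: 10.85
position: [506.1, -413.3, 256.5]
ee_rot: [0.552, -0.439, 0.454, -0.545]
contact_force: [-0.3, -0.6, -0.4]
gripper_width: 60.4
```

```bash
cat > grey.py <<'E'
from dial import *
vs=views();t=vs['top']
m=classify('green',up(t,(215,180,262,214)));m2=classify('grey',up(t,(215,222,262,260)))
for nm,m,(x0,y0) in(('green',m,(215,180)),('grey',m2,(215,222))):
    c=cv2.findContours(m.astype(np.uint8),cv2.RETR_EXTERNAL,cv2.CHAIN_APPROX_NONE)[0];c=max(c,key=cv2.contourArea)
    P=np.array([ray(t,((q[0,0]+.5)/U-.5+x0,(q[0,1]+.5)/U-.5+y0),SZ[nm][2])[:2] for q in c],np.float32)
    print(nm,cv2.minAreaRect(P))
print(fit('grey',vs,dict(top=(215,222,262,260),side=(266,162,304,187)),(428,271,0,.88)))
g=fit('block',vs,dict(side=(262,310,350,385)),(503,-411,3,.2));print(g)
B=needle(t['color']);print(B); d=B[2]*(-1 if B[2][0]<0 else 1)
print([(c,load(d,c).round()) for c in(.45,.5,.55)])
E
python3 - <<'E'
from h import *
go(428,271,150,140.4)
E
python3 grey.py
```

```text
t 10.85 pos [ 506.1 -413.3  256.5] yaw -78.3 J6 2.2 F [-0.3 -0.6 -0.4] w 60.4 | turn [ 0.002 -0.676  0.024] shift now-axes [-688.3   91.1   61.2] after-turn [-496.4  106.5  477.5]
green ((568.7779541015625, 270.0372314453125), (38.637657165527344, 89.58951568603516), 50.4339599609375)
grey ((429.3946533203125, 269.27508544921875), (102.04957580566406, 42.52657699584961), 49.480018615722656)
(array([431.4, 265.1,  46.4,  47.4]), np.float64(0.74), [404, 477])
(array([ 499.6, -477.5,   89.8,   11.3]), np.float64(0.035), [2798])
(array([328.60784314, 162.78431373]), array([324.63768116, 168.4057971 ]), array([-0.97689345, -0.21372689]), array([0.04303026, 4.52136805]))
[(0.45, np.float64(739.0)), (0.5, np.float64(716.0)), (0.55, np.float64(694.0))]
```

play_rows(
  series=[
    [0,-0.01,0,0,-0.135,0.01,0.06],
    [0,-0.01,0,0,-0.135,0.01,0.06],
    [0,-0.01,0,0,-0.135,0,0.06],
    [0,-0.01,0,0,-0.135,0,0.06],
    [0,-0.01,0,0,-0.135,0,0.06],
    [-0.02,0,0.019,0,0,0,0.06],
    [-0.031,0,0.03,0,0,0,0.06],
    [-0.031,0,0.03,0,0,0,0.06],
    [-0.031,0,0.03,0,0,0,0.06],
    [-0.031,0,0.03,0,0,0,0.06],
  ],
)

```text
clock: 11.95
position: [473.9, -211.8, 285.9]
ee_rot: [-0.667, 0.246, -0.221, 0.668]
contact_force: [1.3, 0.3, -0.6]
gripper_width: 60.0
```

play_rows(
  series=[
    [-0.031,0,0.03,0,0,0,0.06],
    [-0.031,0,0.03,0,0,0,0.06],
    [-0.031,0,0.03,0,0,0,0.06],
    [-0.031,0,0.03,0,0,0,0.06],
    [-0.031,0,0.03,0,0,0,0.06],
    [-0.031,0,0.03,0,0,0,0.06],
    [-0.031,0,0.03,0,0,0,0.06],
    [-0.031,0,0.03,0,0,0,0.06],
    [0,0,0,0,0,0,0.06],
    [0,0,0,0,0,0,0.06],
  ],
)

```text
clock: 12.95
position: [420.1, 146.5, 276.7]
ee_rot: [0.674, -0.253, 0.211, -0.662]
contact_force: [-0.3, -0.4, -0.4]
gripper_width: 60.2
```

```bash
python3 -c "
from h import *
go(429,270,150,140)"
```

```text
t 12.95 pos [420.1 146.5 276.7] yaw -38.3 J6 1.81 F [-0.3 -0.4 -0.4] w 60.2 | turn [ 0.036  0.03  -0.05 ] shift now-axes [-63.1 126.4 107. ] after-turn [-72.6 126.7 100.3]
```

play_rows(
  series=[
    [-0.024,0,0.033,0.036,0.03,-0.05,0.06],
    [-0.024,0.02,0.033,0,0,0,0.06],
    [-0.024,0.03,0.033,0,0,0,0.06],
    [0,0.04,0,0,0,0,0.06],
    [0,0.03,0,0,0,0,0.06],
    [0,0,0,0,0,0,0.06],
    [0,0,0,0,0,0,0.06],
  ],
)

```text
clock: 13.65
position: [431.0, 265.5, 149.6]
ee_rot: [0.665, -0.245, 0.247, -0.661]
contact_force: [-0.2, 0.0, -0.3]
gripper_width: 60.2
```

```bash
python3 -c "
from h import *
go(429,270,60,140)"
```

```text
t 13.65 pos [431.  265.5 149.6] yaw -40.7 J6 1.55 F [-0.2  0.  -0.3] w 60.2 | turn [ 0.005 -0.012  0.004] shift now-axes [-4.9 89.5  2.6] after-turn [-4.5 89.6  2.2]
```

play_rows(
  series=[
    [-0.0045,0.03,0.002,0.005,-0.012,0.004,0.06],
    [0,0.03,0,0,0,0,0.06],
    [0,0.03,0,0,0,0,0.06],
    [0,0.02,0,0,0,0,0.06],
    [0,0.01,0,0,0,0,0.06],
    [0,0,0,0,0,0,0.06],
    [0,0,0,0,0,0,0.06],
  ],
)

```text
clock: 14.35
position: [439.5, 273.1, 38.5]
ee_rot: [-0.656, 0.239, -0.247, 0.672]
contact_force: [0.4, -0.5, 0.5]
gripper_width: 59.7
```

```bash
python3 -c "
from h import *
go(429,270,6,140)
d=get_image('side');t=get_image('top')
a=cv2.resize(d['color'][110:210,240:330],None,fx=4.4,fy=5);b=cv2.resize(t['color'][190:270,205:275],None,fx=5,fy=6.25)
cv2.imwrite('pics/s6.png',np.hstack([a,b])[:,:,::-1])"
```

```text
t 14.35 pos [439.5 273.1  38.5] yaw -40.3 J6 1.56 F [ 0.4 -0.5  0.5] w 59.7 | turn [-0.025 -0.004  0.003] shift now-axes [ -6.1  32.2 -10. ] after-turn [-6.  32.5 -9.1]
```

View pics/s6.png

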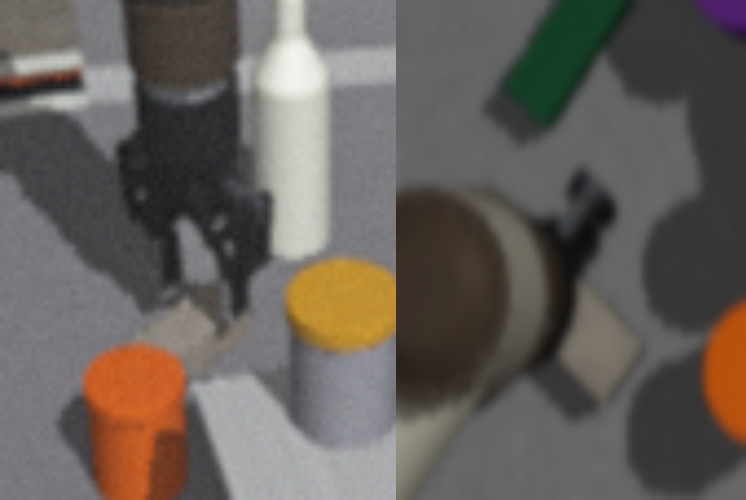

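play_rows(
  series=[
    [-0.006,0.012,-0.009,-0.025,0,0.003,0.06],
    [0,0.012,0,0,0,0,0.06],
    [0,0.008,0,0,0,0,0.06],
    [0,0,0,0,0,0,0.06],
    [0,0,0,0,0,0,0.06],
  ],
)

```text
clock: 14.95
position: [428.7, 271.2, 5.3]
ee_rot: [-0.663, 0.243, -0.243, 0.665]
contact_force: [-0.4, 0.5, -0.4]
gripper_width: 60.2
```

```bash
python3 -c "
from h import *
go(429,270,6,140)"
```

```text
t 14.95 pos [428.7 271.2   5.3] yaw -40.2 J6 1.56 F [-0.4  0.5 -0.4] w 60.2 | turn [-0.002 -0.004 -0.   ] shift now-axes [ 1.  -0.7 -0.8] after-turn [ 1.  -0.7 -0.8]
```

Spot on. Close and lift.

play_rows(
  series=[
    [0,0,0,0,0,0,0.025],
    [0,0,0,0,0,0,0.025],
    [0,0,0,0,0,0,0.025],
    [0,0,0,0,0,0,0.025],
    [0,0,0,0,0,0,0.025],
    [0,-0.02,0,0,0,0,0.025],
    [0,-0.03,0,0,0,0,0.025],
    [0,-0.03,0,0,0,0,0.025],
    [0,0,0,0,0,0,0.025],
    [0,0,0,0,0,0,0.025],
  ],
)

```text
clock: 15.95
position: [426.3, 268.9, 85.1]
ee_rot: [0.666, -0.245, 0.243, -0.662]
contact_force: [0.1, 0.2, -3.4]
gripper_width: 39.2
```

```bash
python3 - <<'E'
from h import *
t=get_image('top')
# pan corners at z~142 from white area
im=up(t,(285,155,385,245));h=cv2.cvtColor(im,cv2.COLOR_RGB2HSV).astype(int)
m=((h[...,2]>60)&(h[...,1]<30))
c=classify('yellow',im);ys,xs=np.nonzero(c);q=(np.array([xs.mean(),ys.mean()])+.5)/U-.5+[285,155]
print('can px',q,'at top',ray(t,q,142+76).round(1))
w=(h[...,2]>140)&(h[...,1]<40);cn=max(cv2.findContours(w.astype(np.uint8),0,cv2.CHAIN_APPROX_NONE)[0],key=cv2.contourArea)
P=np.array([ray(t,((p[0,0]+.5)/U-.5+285,(p[0,1]+.5)/U-.5+155),142)[:2] for p in cn],np.float32)
print('pan',cv2.minAreaRect(P))
go(552,-88,280,106.6)
E
```

```text
can px [316.85635231 198.12741815] at top [541.2  14.3 218. ]
pan ((578.5807495117188, -29.81537628173828), (214.79434204101562, 206.10032653808594), 14.924844741821289)
t 16.0 pos [426.7 269.1  85.2] yaw -40.3 J6 1.56 F [-0.2  0.5 -2.4] w 38.9 | turn [0.006 0.577 0.   ] shift now-axes [ 326.4 -194.1 -192.3] after-turn [ 378.  -194.8   18.1]
```

play_rows(
  series=[
    [0,-0.04,0,0.006,0.116,0,0.025],
    [0,-0.045,0,0,0.116,0,0.025],
    [0,-0.045,0,0,0.116,0,0.025],
    [0,-0.045,0,0,0.116,0,0.025],
    [0,-0.04,0,0,0.113,0,0.025],
    [0,0,0,0,0,0,0.025],
    [0,0,0,0,0,0,0.025],
  ],
)

```text
clock: 16.7
position: [423.7, 266.4, 294.3]
ee_rot: [0.571, -0.432, 0.428, -0.552]
contact_force: [0.5, 0.5, -3.2]
gripper_width: 38.8
```

```bash
python3 -c "
from h import *
go(557,-89,290,105.8)"
```

```text
t 16.7 pos [423.7 266.4 294.3] yaw -74.9 J6 0.95 F [ 0.5  0.5 -3.2] w 38.8 | turn [ 0.026 -0.012  0.012] shift now-axes [377.8   7.9  36.2] after-turn [378.3   4.3  31.5]
```

play_rows(
  series=[
    [0.03,-0.005,0.003,0.026,-0.012,0.012,0.025],
    [0.043,0,0.0035,0,0,0,0.025],
    [0.043,-0.003,0.0035,0,0,0,0.025],
    [0.043,0,0.0035,0,0,0,0.025],
    [0.043,-0.003,0.0035,0,0,0,0.025],
    [0.043,0,0.0035,0,0,0,0.025],
    [0.043,0,0.0035,0,0,0,0.025],
    [0.04,0,0.0035,0,0,0,0.025],
    [0,0,0,0,0,0,0.025],
    [0,0,0,0,0,0,0.025],
  ],
)

```text
clock: 17.7
position: [535.3, -54.0, 275.6]
ee_rot: [0.58, -0.435, 0.412, -0.552]
contact_force: [-0.3, -0.3, -3.0]
gripper_width: 38.9
```

```bash
python3 -c "
from h import *
go(557,-89,200,105.8)"
```

```text
t 17.7 pos [535.3 -54.  275.6] yaw -73.6 J6 1.65 F [-0.3 -0.3 -3. ] w 38.9 | turn [ 0.051  0.01  -0.001] shift now-axes [39.8 74.9 14.8] after-turn [39.6 75.6 11.4]
```

play_rows(
  series=[
    [0.02,0,0.006,0.051,0.01,0,0.025],
    [0.02,0,0.006,0,0,0,0.025],
    [0,0,0,0,0,0,0.025],
    [0,0.02,0,0,0,0,0.025],
    [0,0.03,0,0,0,0,0.025],
    [0,0.02,0,0,0,0,0.025],
    [0,0.01,0,0,0,0,0.025],
    [0,0,0,0,0,0,0.025],
    [0,0,0,0,0,0,0.025],
  ],
)

```text
clock: 18.6
position: [551.5, -81.2, 182.0]
ee_rot: [0.57, -0.429, 0.417, -0.563]
contact_force: [0.5, 0.3, -2.8]
gripper_width: 38.9
```

```bash
python3 -c "
from h import *
go(557,-89,160,105.8)"
```

```text
t 18.6 pos [551.5 -81.2 182. ] yaw -73.5 J6 1.72 F [ 0.5  0.3 -2.8] w 38.9 | turn [ 0.018  0.013 -0.007] shift now-axes [ 9.2 21.9  3.4] after-turn [ 9.  22.   3.1]
```

play_rows(
  series=[
    [0.009,0.006,0.003,0.018,0.013,-0.007,0.025],
    [0,0.008,0,0,0,0,0.025],
    [0,0.008,0,0,0,0,0.025],
    [0,0.007,0,0,0,0,0.025],
    [0,0,0,0,0,0,0.025],
    [0,0,0,0,0,0,0.025],
  ],
)

```text
clock: 19.2
position: [559.2, -87.4, 155.0]
ee_rot: [-0.563, 0.424, -0.428, 0.566]
contact_force: [-0.8, 0.2, -2.8]
gripper_width: 39.0
```

```bash
python3 -c "
from h import *
go(557,-89,140,105.8)"
```

```text
t 19.2 pos [559.2 -87.4 155. ] yaw -74.1 J6 1.72 F [-0.8  0.2 -2.8] w 39.0 | turn [-0.007  0.003  0.001] shift now-axes [ 0.9 15.  -2.6] after-turn [ 0.9 15.  -2.5]
```

play_rows(
  series=[
    [0.001,0.006,-0.002,-0.007,0.003,0,0.025],
    [0,0.006,0,0,0,0,0.025],
    [0,0,0,0,0,0,0.025],
    [0,0,0,0,0,0,0.025],
  ],
)

```text
clock: 19.6
position: [558.0, -89.1, 143.1]
ee_rot: [0.564, -0.426, 0.427, -0.564]
contact_force: [-1.0, 0.0, -1.7]
gripper_width: 39.1
```

play_rows(
  series=[
    [0,0.006,0,0,0,0,0.025],
    [0,0.005,0,0,0,0,0.025],
    [0,0,0,0,0,0,0.025],
    [0,0,0,0,0,0,0.025],
  ],
)

```text
clock: 20.0
position: [558.4, -89.1, 132.8]
ee_rot: [0.564, -0.425, 0.428, -0.564]
contact_force: [-1.8, 0.5, 1.1]
gripper_width: 38.9
```

play_rows(
  series=[
    [0,-0.004,0,0,0,0,0.025],
    [0,0,0,0,0,0,0.06],
    [0,0,0,0,0,0,0.06],
    [0,0,0,0,0,0,0.06],
    [0,0,0,0,0,0,0.06],
  ],
)

```text
clock: 20.5
position: [560.2, -89.2, 138.2]
ee_rot: [-0.563, 0.424, -0.429, 0.565]
contact_force: [1.1, 0.6, -0.7]
gripper_width: 60.1
```

play_rows(
  series=[
    [0,-0.015,0,0,0,0,0.06],
    [0,-0.03,0,0,0,0,0.06],
    [0,-0.04,0,0,0,0,0.06],
    [0,-0.04,0,0,0,0,0.06],
    [0,-0.04,0,0,0,0,0.06],
    [0,0,0,0,0,0,0.06],
  ],
)

```text
clock: 21.1
position: [558.7, -89.4, 308.2]
ee_rot: [0.564, -0.425, 0.428, -0.564]
contact_force: [0.1, -0.3, 0.4]
gripper_width: 59.7
```

play_rows(
  series=[
    [0.03,0,-0.01,0,0,0,0.06],
    [0.04,0,-0.025,0,0,0,0.06],
    [0.04,0,-0.025,0,0,0,0.06],
    [0.04,0,-0.025,0,0,0,0.06],
    [0.04,0,-0.025,0,0,0,0.06],
    [0.04,0,-0.025,0,0,0,0.06],
    [0,0,0,0,0,0,0.06],
    [0,0,0,0,0,0,0.06],
    [0,0,0,0,0,0,0.06],
  ],
)

```text
clock: 22.0
position: [490.3, -355.8, 307.1]
ee_rot: [-0.564, 0.423, -0.428, 0.566]
contact_force: [0.7, 0.0, -0.1]
gripper_width: 60.1
```

```bash
python3 - <<'E'
from dial import *
go(557,-89,140,105.8)
d=get_image('side');t=get_image('top')
B=needle(t['color']);print(B)
D=B[2]*np.sign(B[2]@np.array([.286,.958]))
print([(c,load(D,c).round()) for c in(.45,.5,.55)])
a=cv2.resize(d['color'][150:390,240:440],None,fx=2,fy=2.4);b=cv2.resize(t['color'][145:241,290:380],None,fx=4.4,fy=6)
cv2.imwrite('pics/s7.png',np.hstack([a,b])[:,:,::-1])
E
```

```text
t 22.0 pos [ 490.3 -355.8  307.1] yaw -74.0 J6 2.21 F [ 0.7  0.  -0.1] w 60.1 | turn [-0.006  0.004  0.004] shift now-axes [-238.7  167.1  136.8] after-turn [-238.6  167.1  136.8]
(array([323.76470588, 164.44705882]), array([324.45098039, 169.11764706]), array([0.50242843, 0.8646188 ]), array([0.10178148, 1.99593478]))
[(0.45, np.float64(1001.0)), (0.5, np.float64(995.0)), (0.55, np.float64(990.0))]
```

View pics/s7.png

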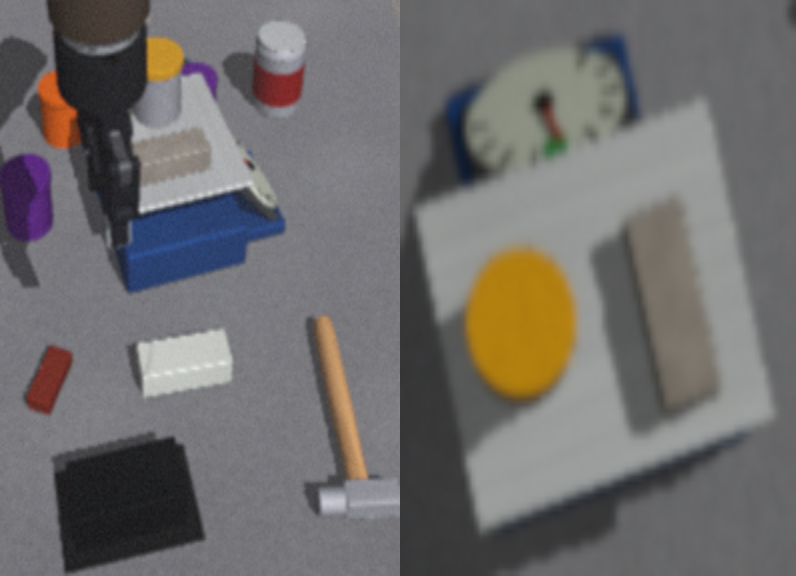

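```bash
python3 - <<'E'
from dial import *
from scipy.optimize import least_squares
t=get_image('top');dirs=[]
A=needle(pickle.load(open('v0.pkl','rb'))['top']['color'])
Bd=np.array([.97689,.21373]);Ad=np.array([-.9156,.40209])
# C from averaged frames
imgs=[get_image('top')['color'].astype(float) for _ in range(6)]
C=needle(np.mean(imgs,0));print(C[0],C[1],C[2],C[3]);Cd=C[2]*np.sign(C[2][1])
def dirpx(M,s,yaw):
    ux=np.array([-np.cos(yaw)*np.cos(s),-np.sin(yaw)*np.cos(s),np.sin(s)]);r=np.array([-np.sin(yaw),np.cos(yaw),0])
    th=np.radians((M-1050)*.126);P0=np.array([ray(t,(322.4,162.2),60)])[0]
    e=ux*np.cos(th)+r*np.sin(th);q=proj(t,[P0,P0+25*e]);v=q[1]-q[0];return v/np.linalg.norm(v)
def res(p,dm=0):return np.concatenate([[np.cross(dirpx(p[0]+k,p[1],p[2]),d)*50] for k,d in((950,Ad),(0,Bd),(300,Cd))])
r=least_squares(res,[710,.9,.28]);print('free',r.x[0],np.degrees(r.x[1:]),r.fun)
for y in(14,15,16,17,18,20):
    q=least_squares(lambda p:res([p[0],p[1],np.radians(y)]),[710,.9]);print(y,q.x[0].round(),np.degrees(q.x[1]).round(1),q.fun.round(2))
E
```

```text
[323.74102079 164.39319471] [324.44517185 169.11947627] [0.48834148 0.87265262] [0.11191271 2.00100856]
free 720.966591616344 [47.99721094 17.16261325] [ 4.71844785e-14 -3.33066907e-14  2.77555756e-15]
14 698.0 47.5 [-1.28 -1.05  0.9 ]
15 706.0 47.8 [-0.93 -0.67  0.6 ]
16 713.0 48.0 [-0.53 -0.33  0.32]
17 720.0 48.0 [-0.08 -0.04  0.04]
18 726.0 47.9 [ 0.41  0.2  -0.22]
20 739.0 47.6 [ 1.43  0.56 -0.71]<stdin>:13: DeprecationWarning: Arrays of 2-dimensional vectors are deprecated. Use arrays of 3-dimensional vectors instead. (deprecated in NumPy 2.0)
```

```bash
python3 - <<'E'
from h import *
im=np.mean([get_image('side')['color'][315:395,250:360].astype(float) for _ in range(8)],0)
g=np.clip(im*5,0,255).astype(np.uint8)
d=get_image('side');im2=cv2.resize(g,None,fx=6,fy=6,interpolation=cv2.INTER_CUBIC)
for z in(0,):
    q=proj(d,corners('block',505,-414,3,np.radians(11.5)));q=(q-[250,315]+.5)*6
    for p in q: cv2.circle(im2,tuple(int(v) for v in p),4,(255,0,255),1)
cv2.imwrite('pics/s8.png',im2[:,:,::-1])
E
```

```text
(no output)
```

View pics/s8.png

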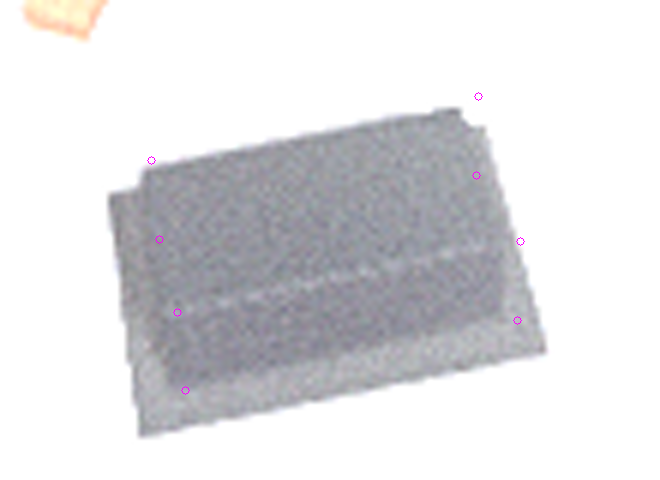

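```bash
python3 -c "
from bench import *
job_done();print(read_state()['clock'])"
```

```text
the job is handed in; nothing more can be done
the job is handed in; nothing more can be done
```

The black block now lies flat on the mat, and the 300 g grey offcut lies on the pan beside the canister with the needle in the green band. I handed the job in at about 22.5 s.

**Load:** three needle readings put the canister at about 720 g. That makes about 1020 g on the pan, inside the 980–1120 g band. A rougher single reading gave 990–1000 g, still in the band but nearer its lower edge.

**Last pictures:**
- The block's footprint is inside the mat, seen from the side.
- The canister is standing on the pan.
- The white and red offcuts are untouched on the bench. I did not check the green one after the grey was placed, but I never reached for it.
- The tin and the hammer look undisturbed. I last saw the bottle standing when I picked up the grey offcut, and did not check it again.
- The gripper is clear, about 300 mm above the bench.

**What did not go cleanly:**
- When I set the block down, the wrist force briefly reached at least 86 N, under the 120 N limit. I opened the gripper soon after. The 40 N limit covers the arm and the gripper's body, and I believe the push came through the held block.
- When I set the grey offcut down, I pressed the pan about 1 N too far and eased back before releasing.
- Some image fits of the block's position failed because it is black against the mat. I checked it by eye in the contrast-stretched picture instead.

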